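# Peel a clinging tube tray off its nested stack and show it to the code reader

### The arm

A 6-joint arm with a two-finger parallel gripper is mounted at the origin on a cart in front of the work surface, level with it; the furniture and walls round the work are solid. World frame = base frame: x ahead of the robot, y to its left, z up, the work surface at z = 0. Lengths are in mm, angles in degrees, forces in N, time in s.
With the tool pointing down it reaches from about 300 to 850 mm from the base axis. Payload 4.2 kg.
Tool frame: the origin (TCP) lies between the finger pads; the fingertips stand 19 mm ahead of it and the grasp point (between the pads) is the TCP; z points along the fingers, x is the direction in which the jaws open and shut, and the axes are right-handed (so a half turn about z gives the same grasp; the last joint's range is limited). The gripper opens to 91 mm and grips with 3 to 60 N. Pads are 32 mm wide; open, the fingers measure 118 mm over their backs; the gripper's body (76 mm by 178 mm) begins 60 mm behind the grasp point.
Start: joints at [-73.281, 18.312, 89.639, -0, 72.044, -1.146], TCP at [176.397, -547.289, 232.976] pointing down, gripper open.
Joint ranges: [-177.97, 177.97], [-48.28, 115.42], [12.27, 149.76], [-77.06, 257.06], [2.81, 150.46], [-146.56, 146.56]. Speed limits (degrees/s): [147.25, 147.25, 180, 180, 180, 180].

### API

Orientations are given as [roll, pitch, yaw] about the fixed x, y, z axes, in that order (R = Rz(yaw) Ry(pitch) Rx(roll)).
In Python, from workcell import sensors, grab_frame, env gives the robot as it stands.
- The arm moves only by the tool servo_tool, never from a script. Its argument "motion" is one flat list of numbers, 7 for each row, row after row: the shift along the world's x, y, z in mm, then the turn, a rotation vector about the world's x, y, z in rad, then the opening in per cent of the stroke, from 0 (shut) to 100 (fully open). In form: [x, y, z, rx, ry, rz, grip, x, y, z, rx, ry, rz, grip, ...]. A call has 1 to 10 rows; each row shifts and turns the commanded pose from where the row before left it; what a row does not reach is not made up. A row lasts 1/12 s, in which the tool goes at most 41.7 mm and 7.16 degrees, less where a joint would pass 70% of its speed; a pose out of reach is approached as far as the arm can. A call with a gripper value outside its range is refused whole. The fingers move at their own pace and stop on an object; "newtons" is the grip in N (left out, the last holds). Time passes only in rows, so rows that do not move let the fingers close. It gives the time, the measured TCP pose, the force and the opening at its end, in the units of the state.
- sensors.state(): the state, without advancing time (a new reading comes with each control period).
- grab_frame(name): name is "side" or "top"; returns a dict with "image" (420x560x3 uint8, red, green, blue), "depth" (420x560 float32, mm along the optical axis (not along the pixel's ray), 0 where there is no reading), "fx", "fy", "cx", "cy" (pixels), "extrinsics" (4x4, takes a point from camera to world coordinates). Camera axes: x right, y up, looking along -z (the intrinsics and any distortion apply to the point x, -y, -z); pixel columns grow to the right and rows downward; lengths in mm; the calibration is good to about 2 mm. A picture is of the moment at which its call begins.
- env.job_done(): hands the job in, once; it reports no verdict.
The state is a dict: "time_s": time; "qpos": joint angles; "qvel": joint speeds; "effort": joint torques, N m; "ee_pos": TCP position; "ee_rot": TCP orientation; "force": force on the tool from outside, world axes, zero at the start; "torque": the same for the moment, N m; "gripper_width": finger opening in mm.
Only numpy, scipy, OpenCV 4.12 (cv2) and the standard library are available. Lean on these libraries where they do the work, as an engineer would, in place of code of your own. Each camera call takes 0.05 s, during which the arm holds its last target.

### The job

Lay the forceps from the top tray of the nested stack across both saddles of the raised rest and let go. Then peel the clinging top tray off: grip the upright rib of its lift tab and raise that corner about 3 cm while the opposite corner stays down in the stack, then lift it out. Finish while holding it by the tab, level, still and centred about 5 cm above the code reader's window without touching it, everything else left where it is.

Things in the scene. Friction and masses are not known exactly. Their poses are not given: they have to be found in the camera images.
- forceps_center (a point): Centre (half-way up) of the steel forceps, 130 long (x axis) x 12 wide (y) x 10 high, 25 g. They start on the ribs inside the top tray, roughly along its long side, with 30 mm free on either side of their middle.
- rest_top (a point): Steel forceps rest, fixed left or right of the stack: foot 94 x 44 x 5 mm, two upright saddles 6 mm thick at x = +-37 mm. This point: midway between their notches, at notch-floor height (37 mm above bench); x axis along the forceps' place, either way round. Notches 16 mm wide at the floor, flaring to 30 at 49 mm height; open between the saddles. Forceps home: centre 5 mm above this point.
- tray_center (a point): Centre of the underside of the loose top tray, 50 g: white formed tray, rim 135 (x) x 175 (y) mm, 26 high, sloped walls, floor 100 x 140, z up. Cross ribs along x, tops 10 mm above this point, at y = -42, -14, 14, 42. Underside starts 34 mm above the bench. Springy beads of the tray below hold its corners; each lets go after 5 mm of lift, peeling takes 5 to 10 N at the tab.
- tray_tab (a point): Centre of the upright rib of the top tray's lift tab, at its (-x, -y) corner: (-68.5, -88.5, +37) mm from tray_center in the tray's axes (same axes here). Rib 9 mm thick, 28 long, 23 high, running along the diagonal (1, 1, 0), so fingers close along (1, -1, 0). It stands on a flat ear whose top is 11 mm below this point; clear on both sides.
- tray_far (a point): Corner of the top tray's floor opposite the tab: (+50, +70, 0) mm from tray_center in the tray's axes. The tray tips about this corner when its tab is lifted.
- stack_seat (a point): Where tray_center lies while the top tray is fully nested: 34 mm above the bench, axes as the tray's. It belongs to the fixed stack: three lower trays of the same shape (each 10 mm lower, tabs nested under the top one's) clipped into a steel frame plate 150 x 205 mm that does not move.
- reader_window (a point): Centre of the code reader's upward-looking glass, 54 mm above the bench, z up. The reader: grey box 120 x 150 x 50 mm with a black-framed dark window about 90 x 106, fixed on the side of the stack where the rest is not. It reads a code patch in the middle of the tray's underside; the tray may be turned any way about the vertical.
- tray: The top tray; origin = tray_center.
- forceps: The forceps; origin at the centre of their underside.
- reader: The code reader; origin on the bench under its middle.
- cup: Bystander, to be left alone: specimen cup with red screw lid, 53 x 52 x 59 mm, standing behind the work; origin at the centre of its underside.
- slides: Bystander, to be left alone: blue box of slides, 84 x 62 x 40 mm, behind the work; origin at the centre of its underside.
- labels: Bystander, to be left alone: white roll of blank labels, 56 dia x 26 mm, in front of the work; origin at the centre of its underside.
- bench_timer: Bystander, to be left alone: white bench timer, 62 x 62 x 22 mm, in front of the work; origin at the centre of its underside.
- loose_tube: Bystander, to be left alone: filled sample tube with red cap lying on the bench, 88 x 16 x 16 mm, in front of the work; origin at the centre of its underside.
- amber_bottle: Bystander, to be left alone: amber reagent bottle with black cap, 48 dia x 95 mm, at the back left; origin at the centre of its underside.
There are look-alikes about, which are no part of the job. What is shaped like the part that bears rest_top but yellow is not meant.

How it is judged (in metres and radians):
On the way, in this order (a step that is already met when the one before it is completed fails the run):
1. the forceps lie across both saddles of the rest, let go and at rest (horizontal distance between forceps_center and rest_top below 0.02 m and z of forceps_center in the frame of rest_top between 0.001 and 0.01 m and angle between the x axis of forceps_center and the x axis of rest_top, either way round below 0.2 rad and angle between forceps_center's own x axis and vertical between 1.45 and 1.69 rad and contact force between the fingers and forceps below 0.05 N and linear speed of forceps below 0.02 m/s), for 0.3 s.
2. the tab corner of the top tray is raised by more than 20 mm while the opposite corner is still down in the stack (within 8 mm) (z of tray_tab in the frame of stack_seat above 0.057 m and z of tray_far in the frame of stack_seat below 0.008 m and horizontal distance between tray_far and stack_seat below 0.096 m), for 0.1 s.
At the end, for the whole second after the job is handed in: Forceps across both saddles of the rest (centre within 20 mm, along it within 0.2 rad, level). Top tray held by the fingers alone: level within 0.17 rad, still, middle of its underside within 30 mm of the window's centre and 25 to 85 mm above the glass (all of step 1 and horizontal distance between tray_center and reader_window below 0.03 m and z of tray_center in the frame of reader_window between 0.025 and 0.085 m and angle between tray_center's own z axis and vertical below 0.17 rad and linear speed of tray below 0.02 m/s and angular speed of tray below 0.15 rad/s and contact force between the fingers and tray above 1 N and contact force between tray and reader below 0.05 N); the arm keeps its last pose, push and grip.
It fails at once if the tray knocks against the reader (more than 2 N) (contact force between tray and reader above 2 N).
It fails at once if a bystander (cup, slide box, label roll, timer, tube or bottle) is displaced by more than 30 mm (distance of any of cup, slides, labels, bench_timer, loose_tube, amber_bottle from where it was at the start of the episode above 0.03 m).
It also fails if it takes over 61 s, if anything falls off the work surface, if the arm or the gripper's body presses on something with over 40 N, if the wrist force passes 120 N, or if a joint passes its speed limit or range.

## Working session

There is one attempt and no reset: what is moved stays moved. The work goes in short steps, Python scripts to look and compute and a tool call to move; the robot and the scene stay as the last step left them, time stands still between calls to the robot, and variables do not carry over. Pictures are saved under pics/ and viewed, and the job is handed in when it is done.

Besides the shell and the picture viewer there is one more tool, called as name(argument=value, ...), one argument or row to a line, values as JSON. servo_tool: Moves the arm, as the interface text tells. Its arguments: {"type":"object","properties":{"motion":{"type":"array"},"newtons":{"type":"number"}},"required":["motion"]}

```bash
ls; mkdir -p pics
python3 - <<'E'
from workcell import sensors, grab_frame, env
import cv2,numpy as np
for n in("top","side"):
    f=grab_frame(n); cv2.imwrite(f"pics/{n}0.png",f["image"][:,:,::-1]); np.savez(f"{n}0.npz",**f)
    print(n,f["fx"],f["fy"],f["cx"],f["cy"],f["extrinsics"].round(3).tolist(),[k for k in f])
print(sensors.state())
E
```

```text
pics
top 443.89945579601243 443.89945579601243 278.1633735669947 197.2333469428205 [[0.011, 0.996, -0.094, 431.339], [-1.0, 0.009, -0.017, 33.71], [-0.016, 0.094, 0.995, 1341.59], [0.0, 0.0, 0.0, 1.0]] ['image', 'depth', 'fx', 'fy', 'cx', 'cy', 'extrinsics']
side 391.08809878233285 391.08809878233285 279.44299003932264 210.2912060598509 [[-0.953, 0.175, -0.247, 299.949], [-0.302, -0.6, 0.741, 780.783], [-0.019, 0.781, 0.624, 682.464], [0.0, 0.0, 0.0, 1.0]] ['image', 'depth', 'fx', 'fy', 'cx', 'cy', 'extrinsics']
{'time_s': 0.1, 'qpos': array([-7.32790148e+01,  1.83471545e+01,  8.96992712e+01, -7.49632086e-04,
        7.20438587e+01, -1.14614661e+00]), 'qvel': array([ 0.06551813, -0.06333025, -0.19579974,  0.03450555, -0.05555066,
        0.02649751]), 'effort': array([ 4.11607598e-04, -4.13332272e+01, -2.32509845e+01,  7.29392795e-02,
        4.22013632e-02, -5.15820159e-05]), 'ee_pos': array([ 176.28961797, -546.86600624,  232.21356958]), 'ee_rot': array([-1.79998907e+02,  9.02805872e-02, -7.21326356e+01]), 'force': array([ 0.28166526, -0.59006055,  0.27985401]), 'torque': array([-0.0105666 , -0.03616218, -0.03433491]), 'gripper_width': 91.29933414359213}
```

View pics/top0.png

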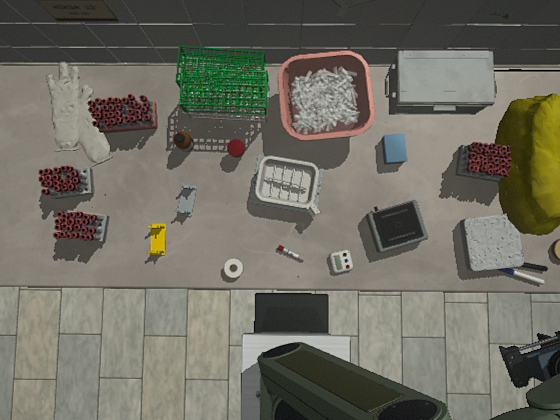

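View pics/side0.png

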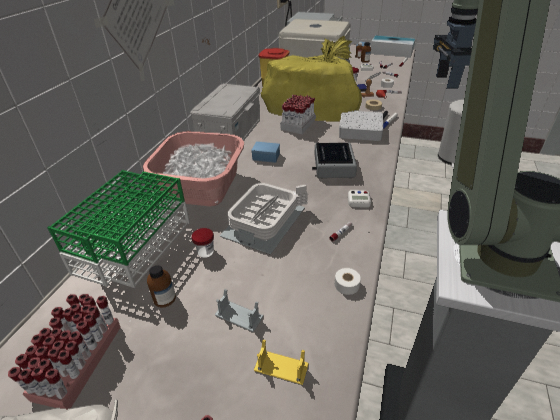

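The top view shows the stack at about (288,183) with its tab at (314,209), the grey rest at (187,200), the yellow look-alike at (157,240), and the reader at (397,225). I'll zoom in on these.

```bash
cat > h.py <<'E'
import numpy as np,cv2
def load(n): return dict(np.load(n))
def ray(f,u,v):
    E=f["extrinsics"]; d=np.array([(u-f["cx"])/f["fx"],-(v-f["cy"])/f["fy"],-1.0])
    return E[:3,3],E[:3,:3]@d
def onz(f,u,v,z):
    o,d=ray(f,u,v); return o+d*(z-o[2])/d[2]
def proj(f,p):
    E=f["extrinsics"]; c=E[:3,:3].T@(np.asarray(p,float)-E[:3,3])
    return np.array([f["cx"]+f["fx"]*c[0]/-c[2], f["cy"]-f["fy"]*c[1]/-c[2]])
def dpt(f,u,v):
    o,d=ray(f,u,v); return o+d*float(f["depth"][int(v),int(u)])
def tri(f,a,g,b):
    o,d=ray(f,*a);p,e=ray(g,*b)
    s=np.linalg.lstsq(np.c_[d,-e],p-o,rcond=None)[0]
    A=o+d*s[0];B=p+e*s[1]; return (A+B)/2,np.linalg.norm(A-B)
def crop(f,u0,v0,w,h,k,name):
    im=np.ascontiguousarray(f["image"][v0:v0+h,u0:u0+w,::-1])
    im=cv2.resize(im,None,fx=k,fy=k,interpolation=cv2.INTER_CUBIC)
    for i in range(0,w,10): cv2.line(im,(i*k,0),(i*k,6 if (u0+i)%50 else 14),(0,0,255),1); 
    for i in range(0,h,10): cv2.line(im,(0,i*k),(6 if (v0+i)%50 else 14,i*k),(0,0,255),1)
    cv2.imwrite(name,im)
E
python3 - <<'E'
from h import *
t=load("top0.npz");s=load("side0.npz")
crop(t,245,145,90,70,8,"pics/tz.png")
crop(t,165,175,50,50,10,"pics/rz.png")
crop(s,210,170,110,85,7,"pics/sz.png")
crop(s,205,280,70,60,9,"pics/srz.png")
crop(t,360,190,80,70,8,"pics/cz.png")
E
```

```text
(no output)
```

View pics/tz.png

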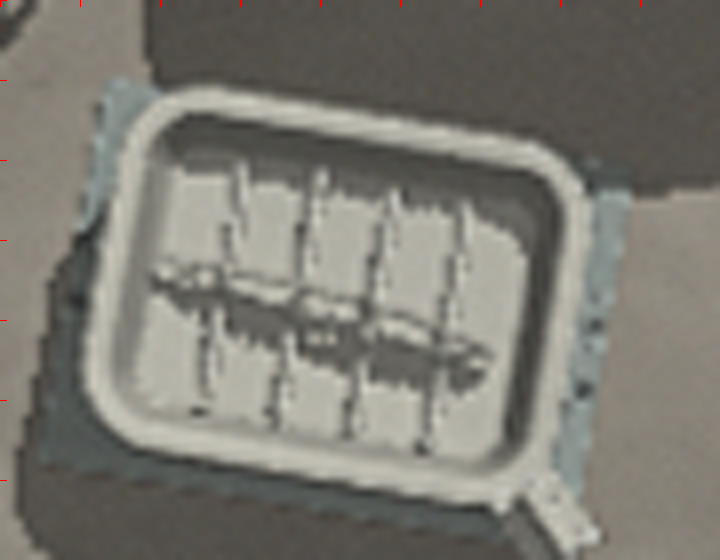

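View pics/sz.png

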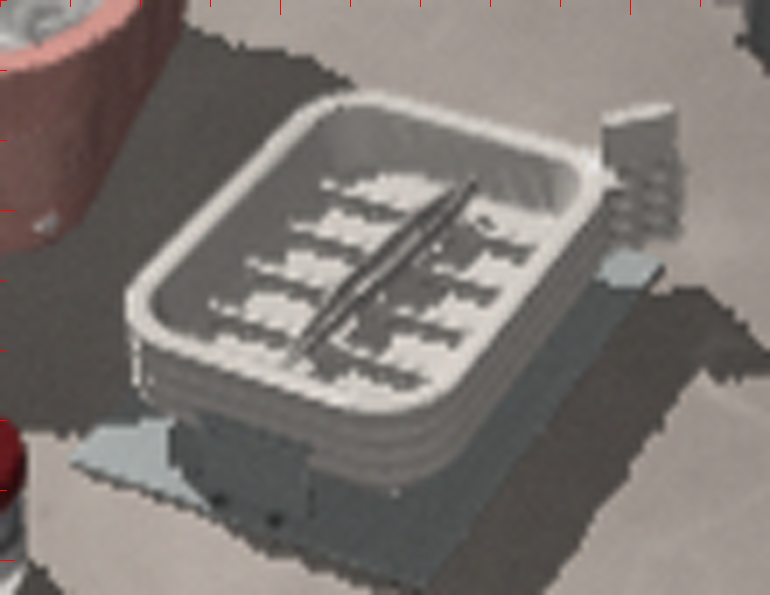

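View pics/rz.png

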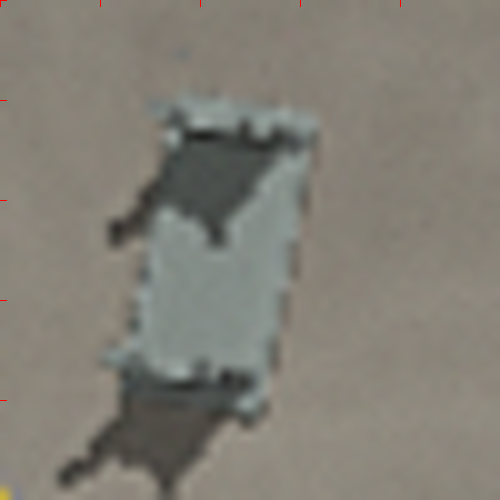

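View pics/srz.png

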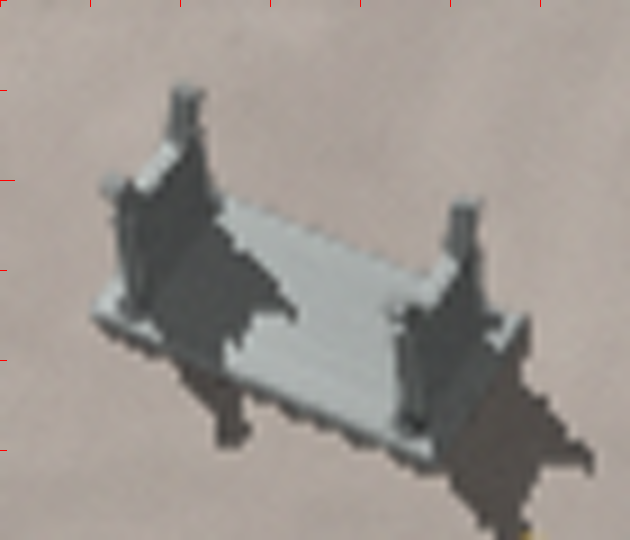

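View pics/cz.png

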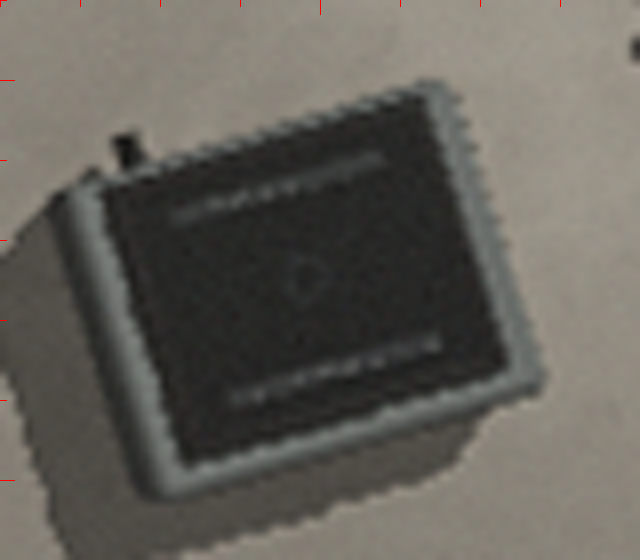

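Run:
```python
from h import *
t=load("top0.npz");s=load("side0.npz")
def line(a,b,z,o,k):
    return [onz(t,o[0]+(p[0]+.5)/k-.5,o[1]+(p[1]+.5)/k-.5,z)[:2] for p in (a,b)]
def inter(L,M):
    a,b=L;c,d=M
    x=np.linalg.solve(np.c_[b-a,-(d-c)],c-a); return a+(b-a)*x[0]
def quad(E,z,o,k):
    Ls=[line(a,b,z,o,k) for a,b in E]
    C=np.array([inter(Ls[i],Ls[(i+1)%4]) for i in range(4)]); return C
def rep(n,C):
    c=C.mean(0); sd=np.roll(C,-1,0)-C
    print(n,c.round(1),"sides",np.linalg.norm(sd,axis=1).round(1),"ang",np.degrees(np.arctan2(sd[:,1],sd[:,0])).round(1)); return c
# tray rim : left, top, right, bottom
C=quad([((85,370),(125,150)),((200,87),(540,145)),((592,190),(550,470)),((130,443),(500,503))],60,(245,145),8)
c=rep("tray",C)
# auto: white mask with z>55 depth
m=None
D=t["depth"]
v,u=np.mgrid[150:215,250:330]
P=np.array([dpt(t,a,b) for a,b in zip(u.ravel(),v.ravel())])
sel=(P[:,2]>56)&(P[:,2]<63)
r=cv2.minAreaRect(P[sel,:2].astype(np.float32)); print("rim minrect",r,sel.sum())
sel=(P[:,2]>66); print("tab pts",sel.sum(),P[sel].mean(0).round(1) if sel.any() else "", P[sel,2].max()if sel.any() else "")
# reader window quad z=54
C=quad([((100,190),(180,470)),((105,187),(430,93)),((425,95),(510,372)),((180,470),(510,372))],54,(360,190),8)
# order left,top,right,bottom
rep("window",C)
v,u=np.mgrid[195:255,365:430]
P=np.array([dpt(t,a,b) for a,b in zip(u.ravel(),v.ravel())])
sel=(P[:,2]>44)&(P[:,2]<60); r=cv2.minAreaRect(P[sel,:2].astype(np.float32)); print("reader",r,P[sel,2].mean())
# rest
v,u=np.mgrid[182:222,172:200]
uu=u.ravel();vv=v.ravel()
P=np.array([dpt(t,a,b) for a,b in zip(uu,vv)])
sel=(P[:,2]>25)&(P[:,2]<60); print("rest up",sel.sum()); 
r=cv2.minAreaRect(P[sel,:2].astype(np.float32)); print(r)
# rest saddle tip pixels in top: z=49
for p in [(165,105),(310,130),(108,355),(255,408)]:
    print(p,onz(t,165+(p[0]+.5)/10-.5,175+(p[1]+.5)/10-.5,49).round(1))
# forceps
a=(245+155/8,145+280/8);b=(245+490/8,145+368/8)
print("forc ends z50", onz(t,*a,50).round(1),onz(t,*b,50).round(1))
a=(210+295/7,170+355/7);b=(210+470/7,170+188/7)
print("forc side", onz(s,*a,50).round(1),onz(s,*b,50).round(1))
```

```text
tray [599.1  30.6] sides [170.1 131.4 172.6 133.3] ang [-99.4 171.7  81.3  -9.4]
rim minrect ((590.0592041015625, 21.829856872558594), (194.6134033203125, 148.2592010498047), 80.35919189453125) 661
tab pts 67 [497.6  -5.9 492.5] 1341.5901308166283
window [ 476.2 -289.8] sides [122.9 103.9 124.  104.7] ang [ -73.3 -164.   107.    15.4]
reader ((472.6370544433594, -291.9124450683594), (119.53260040283203, 150.77182006835938), 17.01221466064453) 52.817520510139
rest up 56
((545.8446044921875, 333.8446350097656), (33.790863037109375, 79.7502670288086), 81.41876983642578)
(165, 105) [586.4 341.7  49. ]
(310, 130) [579.4 298.7  49. ]
(108, 355) [512.6 356.1  49. ]
(255, 408) [497.5 312.5  49. ]
forc ends z50 [603.3  96.4  50. ] [572.  -26.5  50. ]
forc side [603.7  89.6  50. ] [574.1 -23.3  50. ]
```

Run:
```python
from h import *
t=load("top0.npz");s=load("side0.npz")
T=lambda p:(165+(p[0]+.5)/10-.5,175+(p[1]+.5)/10-.5)
S=lambda p:(205+(p[0]+.5)/9-.5,280+(p[1]+.5)/9-.5)
for a,b in [((165,105),(108,182)),((310,130),(187,92)),((108,355),(395,305)),((255,408),(465,207)),]:
    print(tri(t,T(a),s,S(b)), onz(s,*S(b),49).round(1))
# outer foot? saddle tops in side vs top; overlay of models
def R(a): a=np.radians(a); return np.array([[np.cos(a),-np.sin(a),0],[np.sin(a),np.cos(a),0],[0,0,1]])
def draw(im,f,pts,col,off,k):
    q=[tuple(int(x) for x in ((proj(f,p)-off+.5)*k)) for p in pts]
    for i in range(len(q)-1): cv2.line(im,q[i],q[i+1],col,1)
def box(c,yaw,hx,hy,z): return [np.array([c[0],c[1],0])+R(yaw)@np.array([x,y,0])+[0,0,z] for x,y in((-hx,-hy),(hx,-hy),(hx,hy),(-hx,hy),(-hx,-hy))]
tc,ty=(599.1,30.6),-9.; fc,fy=(588,35),75.7; rc,ry=(543.5,327.3),-10.3; wc,wy=(476.2,-289.8),16.3
tab=np.array([*tc,34])+R(ty)@np.array([-68.5,-88.5,37]); print("tab",tab)
for f,n,off,k,off2,wh,wh2 in((t,"t",(245,145),8,(165,175),(90,70),(50,50)),(s,"s",(210,170),7,(205,280),(110,85),(70,60))):
    im=f["image"][off[1]:off[1]+wh[1],off[0]:off[0]+wh[0],::-1];im=cv2.resize(np.ascontiguousarray(im),None,fx=k,fy=k)
    draw(im,f,box(tc,ty,67.5,87.5,60),(0,0,255),off,k)
    draw(im,f,box(fc,fy,65,6,54),(255,0,0),off,k)
    for dz in(-11,11.5): draw(im,f,box(tab,ty+45,14,4.5,71+dz),(0,160,0),off,k)
    cv2.imwrite(f"pics/ov_{n}.png",im)
    im=f["image"][off2[1]:off2[1]+wh2[1],off2[0]:off2[0]+wh2[0],::-1];im=cv2.resize(np.ascontiguousarray(im),None,fx=k,fy=k)
    draw(im,f,box(rc,ry,47,22,5),(0,0,255),off2,k)
    draw(im,f,box(rc,ry,40,15,49),(0,160,0),off2,k);draw(im,f,box(rc,ry,34,15,49),(0,160,0),off2,k)
    cv2.imwrite(f"pics/ovr_{n}.png",im)
a=cv2.imread("pics/ovr_t.png");b=cv2.imread("pics/ovr_s.png")
h=max(a.shape[0],b.shape[0]);o=np.zeros((h,a.shape[1]+b.shape[1],3),np.uint8);o[:a.shape[0],:a.shape[1]]=a;o[:b.shape[0],a.shape[1]:]=b
cv2.imwrite("pics/ovr.png",cv2.resize(o,None,fx=.88,fy=.88))
```

```text
(array([585.95001538, 341.48348521,  49.02376644]), np.float64(0.9484594259002973)) [585.5 341.4  49. ]
(array([582.8029144 , 302.11293432,  35.58058383]), np.float64(3.97654793004627)) [578.9 312.4  49. ]
(array([511.64366317, 355.35358699,  51.01319374]), np.float64(1.6440874771063185)) [511.5 353.8  49. ]
(array([503.54038066, 316.38559699,  39.03352389]), np.float64(11.61470514665944)) [506.  324.7  49. ]
tab [517.59889851 -46.09465729  71.        ]
```

View pics/ov_t.png

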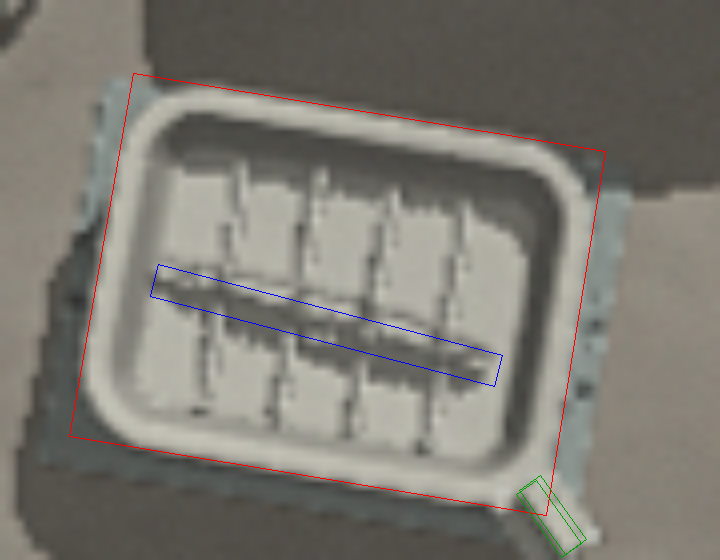

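View pics/ov_s.png

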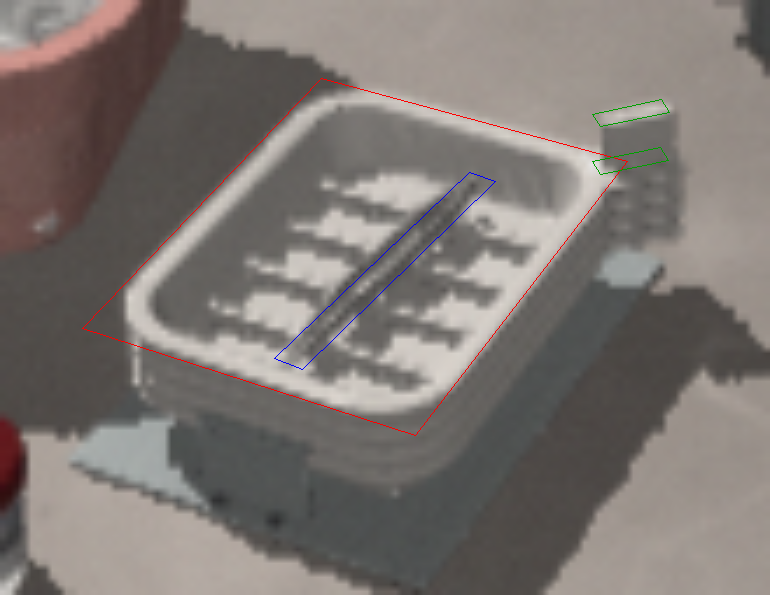

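View pics/ovr.png

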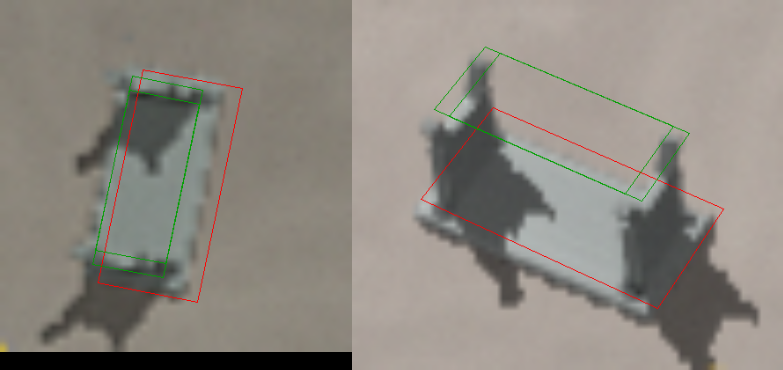

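Run:
```python
from h import *
t=load("top0.npz");s=load("side0.npz")
def cloud(f):
    D=f["depth"];v,u=np.nonzero(D>0);d=D[v,u]
    c=np.c_[(u-f["cx"])/f["fx"]*d,-(v-f["cy"])/f["fy"]*d,-d]
    return c@f["extrinsics"][:3,:3].T+f["extrinsics"][:3,3],u,v
for n,f in(("top",t),("side",s)):
    P,u,v=cloud(f)
    m=(abs(P[:,0]-517)<35)&(abs(P[:,1]+48)<35)&(P[:,2]>66)&(P[:,2]<90)
    print(n,"tab",m.sum(),P[m].mean(0).round(1),P[m].min(0).round(1),P[m].max(0).round(1))
    m2=m&(P[:,2]>78); 
    if m2.sum()>2: print(m2.sum(),cv2.minAreaRect(P[m2,:2].astype(np.float32)))
    # forceps, in tray frame
    a=np.radians(-9);q=(P[:,:2]-[599,30])@np.array([[np.cos(a),-np.sin(a)],[np.sin(a),np.cos(a)]])
    m=(abs(q[:,0])<40)&(abs(q[:,1])<68)&(P[:,2]>48)&(P[:,2]<58)
    X=P[m]; print("forc",m.sum(),X.mean(0).round(1),np.percentile(X[:,2],[5,50,95]).round(1))
    c=X.mean(0)[:2]; w=np.linalg.svd(X[:,:2]-c)[2][0]; l=(X[:,:2]-c)@w
    print(np.degrees(np.arctan2(w[1],w[0])),l.min(),l.max(), c+w*(l.min()+l.max())/2, cv2.minAreaRect(X[:,:2].astype(np.float32)))
```

```text
top tab 36 [516.4 -45.4  80. ] [503.5 -55.7  66.1] [532.7 -35.8  86.2]
25 ((516.6746826171875, -45.51179504394531), (26.072093963623047, 8.024291038513184), 37.80046081542969)
forc 62 [593.6  25.5  52. ] [48.5 52.  56.7]
75.2317913263304 -53.472521783905144 68.98543109937316 [595.54446541  32.99393405] ((592.9970092773438, 32.74665069580078), (64.00965881347656, 106.7394790649414), 12.727544784545898)
side tab 65 [514.6 -44.1  75.7] [502.5 -57.1  66.2] [525.9 -35.7  82.7]
30 ((515.4330444335938, -46.58118438720703), (28.095396041870117, 10.600102424621582), 37.4829216003418)
forc 93 [591.4  26.3  51.2] [48.5 51.2 53.9]
74.9971784062523 -55.51780836963338 60.71008385612218 [592.03751961  28.80195516] ((591.8740844726562, 28.864410400390625), (116.21333312988281, 14.238075256347656), 75.837158203125)
```

servo_tool(
  motion=[20.8,29,-4,0,0,0.05,30,20.8,29,-4,0,0,0.05,30,20.8,29,-4,0,0,0.05,30,20.8,29,-4,0,0,0.05,30,20.8,29,-4,0,0,0.05,30,20.8,29,-4,0,0,0.05,30,20.8,29,-4,0,0,0.05,30,20.8,29,-4,0,0,0.05,30,20.8,29,-4,0,0,0.05,30,20.8,29,-4,0,0,0.05,30],
  newtons=15,
)

```text
time_s: 0.93
ee_pos: [384.9, -255.6, 192.6]
ee_rot: [180.0, 0.0, -43.4]
force: [0.2, -0.7, 0.2]
gripper_width: 28.9
```

servo_tool(
  motion=[20.8,29,-4,0,0,0.05,30,20.8,29,-4,0,0,0.05,30,20.8,29,-4,0,0,0.05,30,20.8,29,-4,0,0,0.05,30,20.8,29,-4,0,0,0.05,30,20.8,29,-4,0,0,0.05,30,20.8,29,-4,0,0,0.05,30,20.8,29,-4,0,0,0.05,30,20.8,29,-4,0,0,0.05,30,20.8,29,-4,0,0,0.05,30],
)

```text
time_s: 1.77
ee_pos: [592.9, 34.4, 152.3]
ee_rot: [180.0, 0.0, -14.7]
force: [0.1, -0.0, -0.0]
gripper_width: 27.1
```

servo_tool(
  motion=[0,-1,-22,0,0,0,30,0,0,-22,0,0,0,30,0,0,-18,0,0,0,30,0,0,0,0,0,0,30],
)

```text
time_s: 2.1
ee_pos: [589.4, 31.9, 86.7]
ee_rot: [179.8, 0.5, -14.8]
force: [-1.0, 0.2, 0.0]
gripper_width: 27.0
```

Run:
```python
from workcell import grab_frame
from h import *
f=grab_frame("side"); np.savez("side1.npz",**f); crop(f,200,120,130,105,6,"pics/s1.png")
```

```text
(no output)
```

View pics/s1.png

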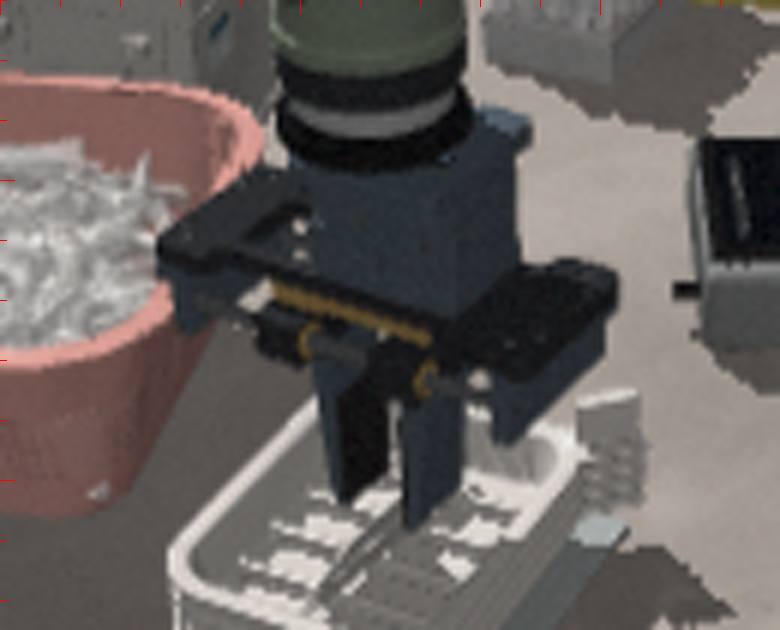

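The side view shows the forceps (about (262,208) full-image) passing between the open fingers, with the tips clear of the tray walls. I'll descend slowly.

servo_tool(
  motion=[0,0,-10,0,0,0,30,0,0,-8,0,0,0,30,0,0,-4,0,0,0,30,0,0,-2,0,0,0,30,0,0,0,0,0,0,30,0,0,0,0,0,0,30],
)

```text
time_s: 2.65
ee_pos: [592.6, 31.6, 67.3]
ee_rot: [-180.0, -0.0, -14.8]
force: [0.3, -0.1, -0.5]
gripper_width: 27.6
```

servo_tool(
  motion=[0,0,-2,0,0,0,30,0,0,0,0,0,0,30,0,0,0,0,0,0,30],
)

```text
time_s: 2.9
ee_pos: [592.5, 31.7, 65.1]
ee_rot: [-180.0, -0.0, -14.8]
force: [0.1, 0.5, -0.0]
gripper_width: 27.3
```

servo_tool(
  motion=[0,0,0,0,0,0,0,0,0,0,0,0,0,0,0,0,0,0,0,0,0,0,0,0,0,0,0,0],
  newtons=15,
)

```text
time_s: 3.23
ee_pos: [592.5, 31.7, 65.1]
ee_rot: [-180.0, -0.0, -14.8]
force: [0.2, -0.1, 0.3]
gripper_width: 11.8
```

servo_tool(
  motion=[0,0,8,0,0,0,0,0,0,16,0,0,0,0,0,0,24,0,0,0,0,0,0,24,0,0,0,0,0,0,8,0,0,0,0,0,0,0,0,0,0,0],
)

```text
time_s: 3.73
ee_pos: [593.9, 31.8, 147.7]
ee_rot: [-179.9, -0.3, -14.8]
force: [-0.5, -0.1, -1.6]
gripper_width: 11.8
```

Run:
```python
from workcell import grab_frame
from h import *
f=grab_frame("side"); np.savez("side2.npz",**f); crop(f,190,90,140,105,5,"pics/s2.png")
```

```text
(no output)
```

View pics/s2.png

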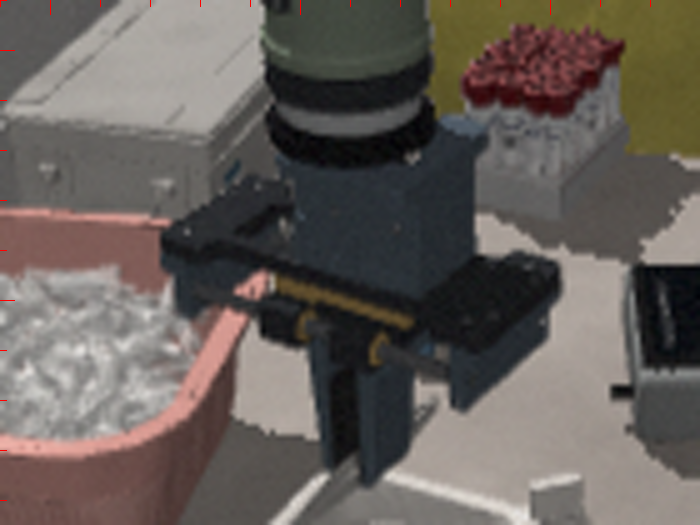

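The forceps are held firmly, width 11.8 mm and clear of the rim, with the far end at about (277,170). I'll carry them to the rest.

servo_tool(
  motion=[-3,10,0,0,0,0.06,0,-3,20,0,0,0,0.11,0,-3,22,0,0,0,0.11,0,-3,22,0,0,0,0.11,0,-3,22,0,0,0,0.11,0,-3,22,0,0,0,0.11,0,-3,22,0,0,0,0.11,0,-3,22,0,0,0,0.11,0,-3,22,0,0,0,0.11,0,-3,22,0,0,0,0.11,0],
)

```text
time_s: 4.62
ee_pos: [561.0, 238.3, 142.8]
ee_rot: [-179.9, 0.2, 45.6]
force: [0.2, 0.3, -0.3]
gripper_width: 11.5
```

servo_tool(
  motion=[-3,22,0,0,0,0.11,0,-3,22,0,0,0,0.11,0,-3,20,0,0,0,0.11,0,-3,16,0,0,0,0.11,0,-3,10,0,0,0,0.11,0,-2,6,0,0,0,0.06,0,0,0,0,0,0,0,0,0,0,0,0,0,0,0],
)

```text
time_s: 5.28
ee_pos: [544.5, 333.4, 143.2]
ee_rot: [-179.9, 0.1, 80.2]
force: [0.7, -0.3, -0.9]
gripper_width: 11.5
```

Run:
```python
from workcell import grab_frame,sensors
from h import *
f=grab_frame("side"); np.savez("side3.npz",**f); crop(f,150,180,150,150,4,"pics/s3.png")
g=grab_frame("top"); np.savez("top3.npz",**g); crop(g,130,140,110,110,5,"pics/t3.png")
print(sensors.state()["ee_pos"],sensors.state()["ee_rot"])
```

```text
[545.10393428 332.96472446 143.93581435] [-1.79924243e+02  7.86099696e-02  8.01816951e+01]
```

View pics/s3.png

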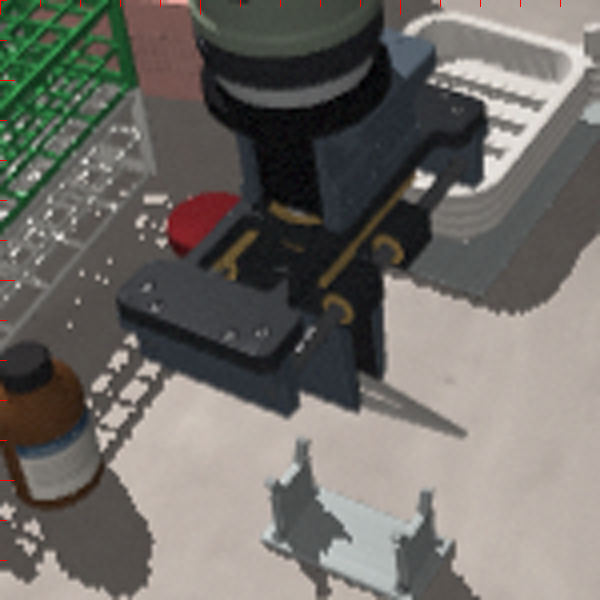

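View pics/t3.png

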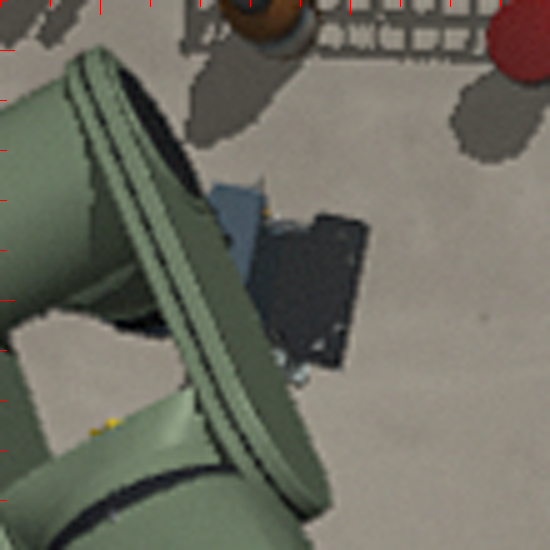

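Run:
```python
from h import *
s=load("side3.npz")
p=onz(s,150+466/4-.4,180+434/4-.4,128);a=np.radians(-10)
d=np.array([np.cos(a),np.sin(a)]);e=p[:2]-[545.1,333]
print(p,"along",e@d,"perp",e@[-d[1],d[0]], "yaw",np.degrees(np.arctan2(-e[1],-e[0])))
```

```text
[474.37963122 345.85251163 128.        ] along -71.87778269434882 perp 0.3767899378227156 yaw -10.300346986888712
```

servo_tool(
  motion=[3,0,-14,0,0,0,0,2.5,0,-22,0,0,0,0,0,0,-18,0,0,0,0,0,0,-8,0,0,0,0,0,0,0,0,0,0,0,0,0,0,0,0,0,0],
)

```text
time_s: 5.88
ee_pos: [551.1, 333.4, 83.0]
ee_rot: [-180.0, 0.0, 80.2]
force: [0.5, -0.3, 0.6]
gripper_width: 12.0
```

Run:
```python
from workcell import grab_frame,sensors
from h import *
f=grab_frame("side"); np.savez("side4.npz",**f); crop(f,180,230,110,110,7,"pics/s4.png")
print(sensors.state()["ee_pos"],sensors.state()["ee_rot"])
```

```text
[551.53792947 333.73571591  83.84815799] [ 1.79935824e+02 -5.73964535e-02  8.02307143e+01]
```

View pics/s4.png

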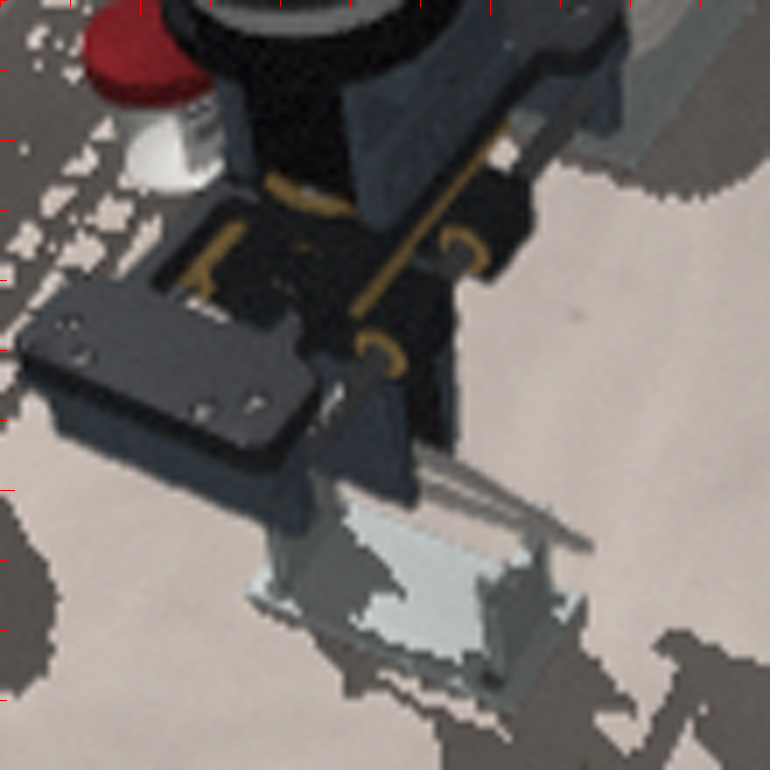

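Run:
```python
from h import *
s=load("side4.npz")
for q in((590,547),(430,455)):
  p=onz(s,180+(q[0]+.5)/7-.5,230+(q[1]+.5)/7-.5,68);a=np.radians(-10)
  d=np.array([np.cos(a),np.sin(a)]);
  for c in([551.5,333.7],[545.7,333.6]):
    e=p[:2]-c
    print(p,"along",e@d,"perp",e@[-d[1],d[0]])
```

```text
[481.55224118 345.68553667  68.        ] along -70.9663617891651 perp -0.3428514149465722
[481.55224118 345.68553667  68.        ] along -65.27184163946104 perp 0.762788790822802
[535.66966431 328.70565404  68.        ] along -14.722578242919038 perp -7.667379569702954
[535.66966431 328.70565404  68.        ] along -9.028058093214964 perp -6.561739363933578
```

servo_tool(
  motion=[0,-1,-8,0,0,0,0,0,0,-8,0,0,0,0,0,0,-5,0,0,0,0,0,0,-2,0,0,0,0,0,0,0,0,0,0,0,0,0,0,0,0,0,0],
)

```text
time_s: 6.43
ee_pos: [550.9, 332.8, 59.9]
ee_rot: [-180.0, 0.0, 80.3]
force: [-0.2, -0.0, -1.8]
gripper_width: 11.8
```

Run:
```python
from workcell import grab_frame,sensors
from h import *
f=grab_frame("side"); np.savez("side5.npz",**f); crop(f,180,250,110,90,7,"pics/s5.png")
print(sensors.state()["ee_pos"],sensors.state()["ee_rot"],sensors.state()["force"])
```

```text
[551.04072306 332.82949926  60.11748942] [ 1.79985910e+02 -1.88561670e-02  8.02712388e+01] [ 0.0350591  -0.14569101  0.24985559]
```

View pics/s5.png

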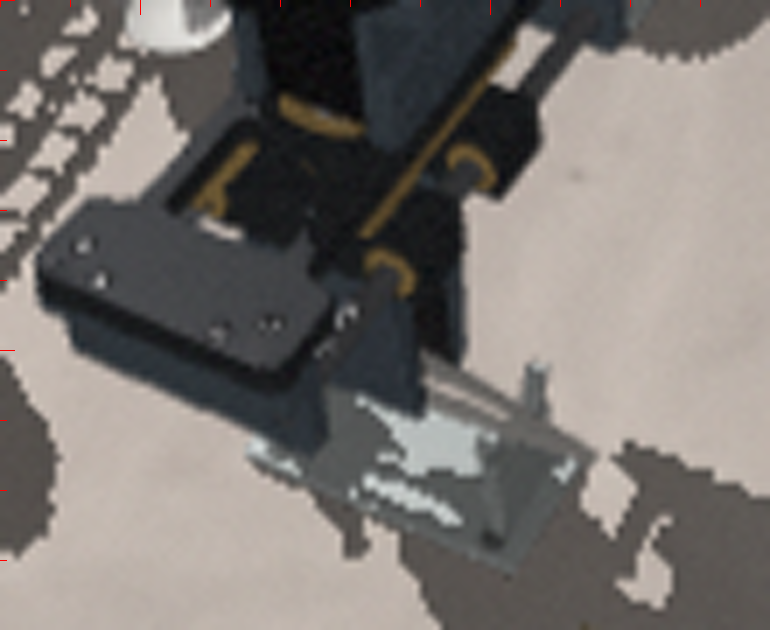

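The forceps run through the near saddle's notch, with the prong at about (256,303) behind them. I'll lower them the last bit.

servo_tool(
  motion=[0,0,-1.5,0,0,0,0,0,0,0,0,0,0,0,0,0,0,0,0,0,0],
)

```text
time_s: 6.73
ee_pos: [550.9, 332.8, 58.6]
ee_rot: [180.0, -0.0, 80.3]
force: [-0.0, 0.1, -0.7]
gripper_width: 11.4
```

servo_tool(
  motion=[0,0,-1,0,0,0,0,0,0,0,0,0,0,0,0,0,0,0,0,0,0],
)

```text
time_s: 6.98
ee_pos: [551.1, 332.8, 58.1]
ee_rot: [180.0, -0.0, 80.3]
force: [-1.3, -0.5, 3.4]
gripper_width: 11.6
```

Contact (3.4 N up). I'll release to about 30 %, wait, then rise.

servo_tool(
  motion=[0,0,0.5,0,0,0,30,0,0,0,0,0,0,30,0,0,0,0,0,0,30,0,0,0,0,0,0,30,0,0,0,0,0,0,30,0,0,12,0,0,0,30,0,0,25,0,0,0,30,0,0,30,0,0,0,30,0,0,30,0,0,0,30],
)

```text
time_s: 7.73
ee_pos: [550.6, 332.6, 156.4]
ee_rot: [-180.0, 0.0, 80.3]
force: [1.2, -0.2, 0.5]
gripper_width: 27.3
```

Run:
```python
from workcell import grab_frame,sensors
from h import *
f=grab_frame("side"); np.savez("side6.npz",**f); crop(f,180,250,110,90,7,"pics/s6.png")
print(sensors.state()["ee_pos"],sensors.state()["ee_rot"],sensors.state()["force"])
```

```text
[553.80467414 334.43439333 163.89825404] [179.46878293  -0.45036198  80.27519367] [2.39468441 1.06082763 4.196016  ]
```

View pics/s6.png

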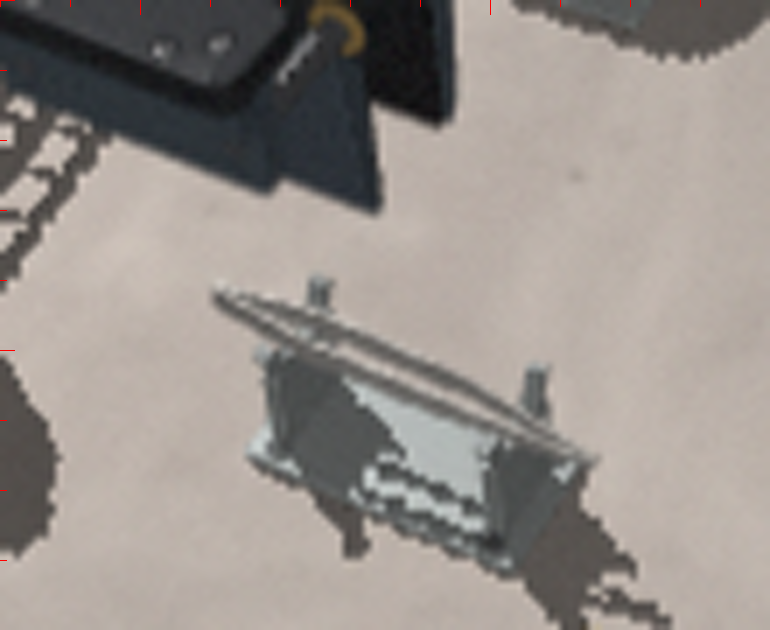

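Run:
```python
from h import *
s=load("side6.npz")
P=[onz(s,180+(q[0]+.5)/7-.5,250+(q[1]+.5)/7-.5,43) for q in((215,297),(592,460))]
print(P,(P[0]+P[1])/2)
d=P[0]-P[1];print(np.linalg.norm(d),np.degrees(np.arctan2(d[1],d[0])))
def R(a): a=np.radians(a); return np.array([[np.cos(a),-np.sin(a)],[np.sin(a),np.cos(a)]])
tab=np.array([516.5,-46]);
print("rest off",(P[0]+P[1])[:2]/2-[545.7,333.6])
```

```text
[array([609.29621228, 322.48173426,  43.        ]), array([482.37942949, 344.9455683 ,  43.        ])] [545.83782089 333.71365128  43.        ]
128.88946269634295 -10.037203021494959
rest off [0.13782089 0.11365128]
```

The forceps lie across both saddles; the measured centre is within about 1 mm of the rest's and the angle matches. Next is the tab.

servo_tool(
  motion=[-1.7,-19,0,0,0,-0.117,35,-1.7,-19,0,0,0,-0.117,35,-1.7,-19,0,0,0,-0.117,35,-1.7,-19,0,0,0,-0.117,35,-1.7,-19,0,0,0,-0.117,35,-1.7,-19,0,0,0,-0.117,35,-1.7,-19,0,0,0,-0.117,35,-1.7,-19,0,0,0,-0.117,35,-1.7,-19,0,0,0,-0.117,35,-1.7,-19,0,0,0,-0.117,35],
)

```text
time_s: 8.62
ee_pos: [533.9, 141.9, 155.8]
ee_rot: [-180.0, -0.1, 12.9]
force: [-0.4, 0.9, -0.0]
gripper_width: 31.9
```

servo_tool(
  motion=[-1.7,-19,0,0,0,-0.117,35,-1.7,-19,0,0,0,-0.117,35,-1.7,-19,0,0,0,-0.117,35,-1.7,-19,0,0,0,-0.117,35,-1.7,-19,0,0,0,-0.117,35,-1.7,-19,0,0,0,-0.117,35,-1.7,-19,0,0,0,-0.117,35,-1.7,-19,0,0,0,-0.117,35,-1.7,-19,0,0,0,-0.117,35,-1.7,-18,0,0,0,-0.117,35],
)

```text
time_s: 9.45
ee_pos: [516.9, -47.3, 155.8]
ee_rot: [-179.9, -0.1, -54.1]
force: [0.8, 0.0, -0.0]
gripper_width: 32.1
```

servo_tool(
  motion=[0,0,0,0,0,0,35,0,0,0,0,0,0,35,0,0,0,0,0,0,35],
)

```text
time_s: 9.7
ee_pos: [517.0, -45.8, 155.4]
ee_rot: [-180.0, -0.0, -53.7]
force: [0.7, 0.6, -1.0]
gripper_width: 31.7
```

Run:
```python
from workcell import grab_frame,sensors
from h import *
f=grab_frame("side"); np.savez("side7.npz",**f); crop(f,210,140,110,110,7,"pics/s7.png")
P=f["depth"];v,u=np.nonzero(P>0);d=P[v,u]
X=np.c_[(u-f["cx"])/f["fx"]*d,-(v-f["cy"])/f["fy"]*d,-d]@f["extrinsics"][:3,:3].T+f["extrinsics"][:3,3]
m=(abs(X[:,0]-517)<28)&(abs(X[:,1]+46)<28)&(X[:,2]>66)&(X[:,2]<90)
print(m.sum(),X[m].mean(0))
m&=X[:,2]>78;print(m.sum(),X[m].mean(0),cv2.minAreaRect(X[m,:2].astype(np.float32)))
print(sensors.state()["ee_pos"],sensors.state()["ee_rot"])
```

```text
63 [514.54774352 -44.19693006  75.48968017]
26 [515.22987492 -45.07072252  80.96280975] ((515.2823486328125, -45.4294548034668), (25.665664672851562, 10.704727172851562), 36.91692352294922)
[517.04107616 -45.55718892 155.29252341] [-1.79965001e+02 -5.23873425e-03 -5.36863675e+01]
```

View pics/s7.png

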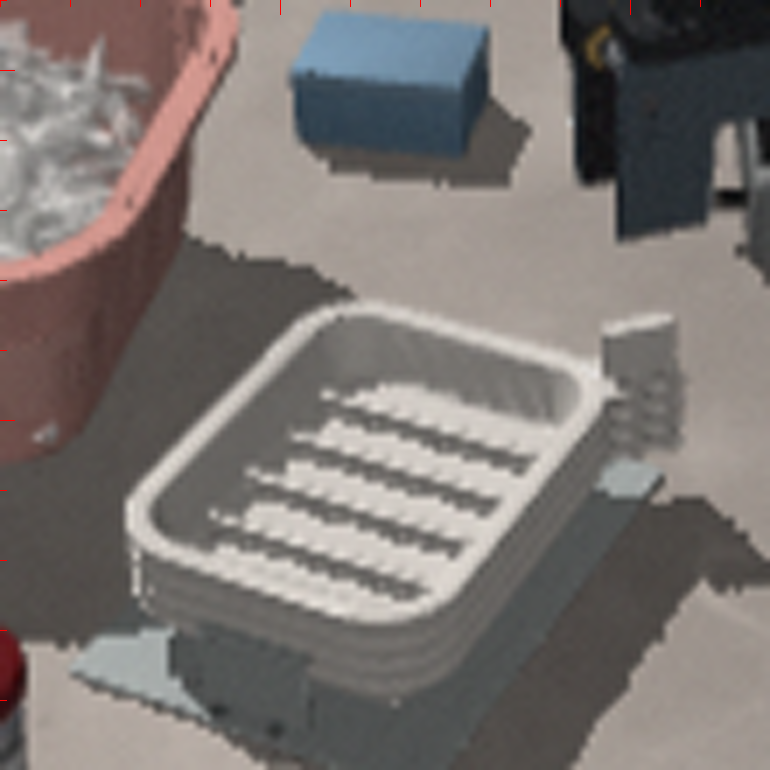

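The tray is empty and undisturbed, with the rib top at about (301,186); the tab estimates agree to within about 1.5 mm. Descending onto it.

servo_tool(
  motion=[-1,0,-12,0,0,0,35,0,0,-20,0,0,0,35,0,0,-20,0,0,0,35,0,0,-12,0,0,0,35,0,0,-6,0,0,0,35,0,0,0,0,0,0,35,0,0,0,0,0,0,35,0,0,0,0,0,0,35],
)

```text
time_s: 10.42
ee_pos: [516.7, -46.0, 85.8]
ee_rot: [-179.9, -0.1, -53.8]
force: [0.0, 0.0, -0.4]
gripper_width: 32.0
```

servo_tool(
  motion=[0,0,-2.5,0,0,0,35,0,0,0,0,0,0,35,0,0,0,0,0,0,35,0,0,0,0,0,0,0,0,0,0,0,0,0,0,0,0,0,0,0,0,0,0,0,0,0,0,0,0,0,0,0,0,0,0,0],
  newtons=50,
)

```text
time_s: 11.08
ee_pos: [516.4, -46.5, 82.6]
ee_rot: [-180.0, -0.1, -53.8]
force: [1.2, -1.6, -0.1]
gripper_width: 9.1
```

Run:
```python
from workcell import grab_frame,sensors
from h import *
f=grab_frame("side"); np.savez("side8.npz",**f); crop(f,210,120,110,110,7,"pics/s8.png")
```

```text
(no output)
```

View pics/s8.png

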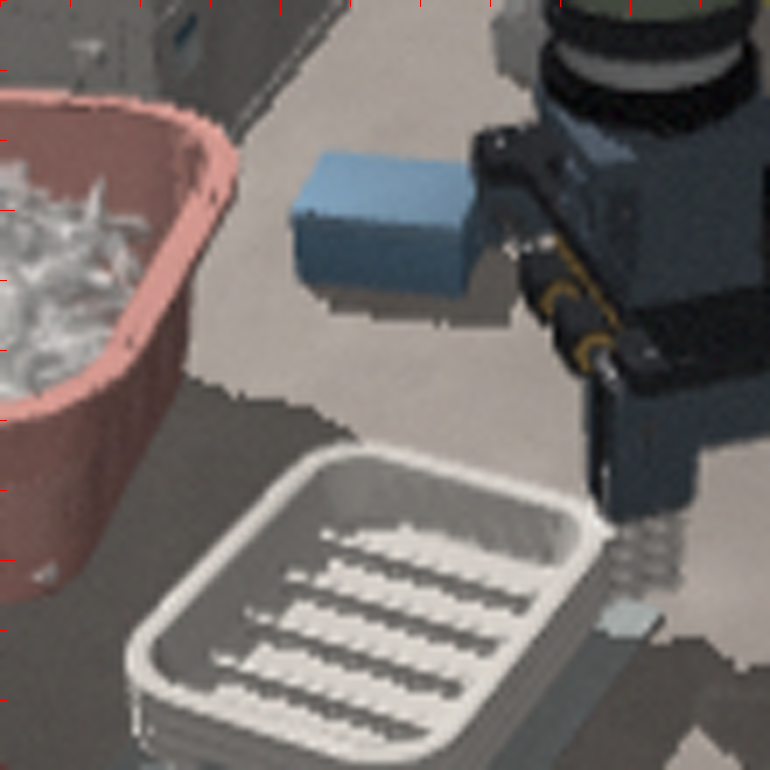

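The rib is gripped at 9.1 mm, matching its thickness. I'll peel along the arc, tipping the tool with the tray, and do half first.

servo_tool(
  motion=[0.5,0.5,2.8,-0.0102,0.0103,0,0,0.5,0.5,2.8,-0.0102,0.0103,0,0,0.5,0.5,2.8,-0.0102,0.0103,0,0,0.6,0.6,2.8,-0.0102,0.0103,0,0,0.6,0.6,2.8,-0.0102,0.0103,0,0,0,0,0,0,0,0,0],
)

```text
time_s: 11.63
ee_pos: [519.3, -44.2, 97.1]
ee_rot: [175.8, -0.8, -53.7]
force: [2.3, -4.7, -3.0]
gripper_width: 9.0
```

servo_tool(
  motion=[0.6,0.6,2.8,-0.0102,0.0103,0,0,0.7,0.7,2.8,-0.0102,0.0103,0,0,0.7,0.7,2.8,-0.0102,0.0103,0,0,0.8,0.8,2.8,-0.0102,0.0103,0,0,0.8,0.8,2.8,-0.0102,0.0103,0,0,0,0,0,0,0,0,0,0,0,0,0,0,0,0,0,0,0,0,0,0,0],
)

```text
time_s: 12.3
ee_pos: [521.6, -40.1, 111.0]
ee_rot: [171.7, -1.2, -53.7]
force: [-1.7, -5.6, 3.6]
gripper_width: 8.8
```

Run:
```python
from workcell import grab_frame,sensors
from h import *
f=grab_frame("side"); np.savez("side9.npz",**f); crop(f,210,110,110,120,6,"pics/s9.png")
print(sensors.state()["ee_pos"],sensors.state()["ee_rot"],sensors.state()["force"])
```

```text
[521.53088017 -40.06228774 110.95251116] [171.71194671  -1.19418728 -53.73070401] [-1.37148052 -5.15039796  2.37048545]
```

View pics/s9.png

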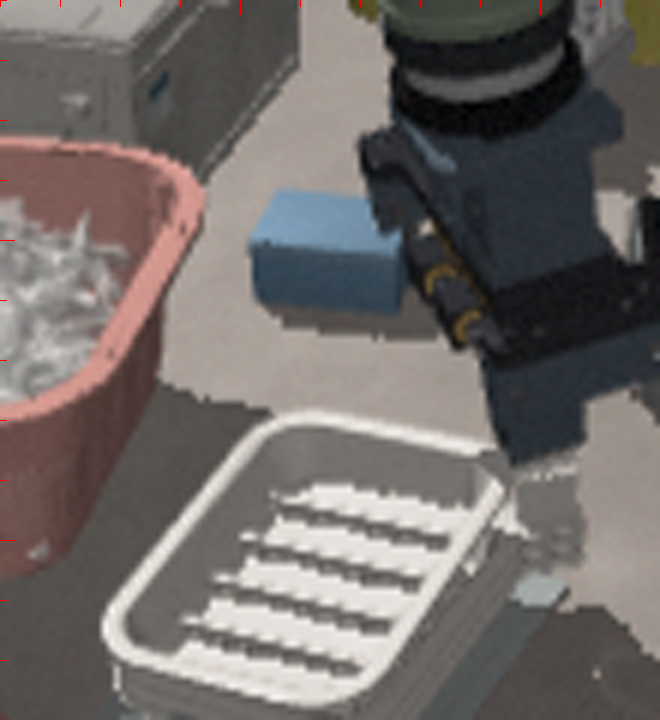

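```bash
cat >> h.py <<'E'
def cloud(f):
    D=f["depth"];v,u=np.nonzero(D>0);d=D[v,u]
    c=np.c_[(u-f["cx"])/f["fx"]*d,-(v-f["cy"])/f["fy"]*d,-d]
    return c@f["extrinsics"][:3,:3].T+f["extrinsics"][:3,3],u,v
E
python3 - <<'E'
from h import *
a=np.radians(-8.7);Rm=np.array([[np.cos(a),-np.sin(a)],[np.sin(a),np.cos(a)]])
for n in("side7","side9"):
    f=load(n+".npz");P,u,v=cloud(f);q=(P[:,:2]-[599,30])@Rm
    im=f["image"][v,u].astype(int)
    m=(abs(q[:,0])<42)&(abs(q[:,1])<60)&(P[:,2]>25)&(P[:,2]<90)&(im.min(1)>150)
    X=P[m];A=np.c_[q[m],np.ones(m.sum())]
    for _ in range(5):
        c=np.linalg.lstsq(A,X[:,2],rcond=None)[0];r=abs(X[:,2]-A@c);k=r<max(3,np.median(r)*2);X=X[k];A=A[k]
    print(n,len(X),c,"far",c@[50,70,1],"tabcorner floor",c@[-50,-70,1],"tilt",np.degrees(np.hypot(c[0],c[1])))
E
```

```text
side7 380 [ 3.08593126e-03 -3.22247137e-04  3.54553104e+01] far 35.587049624942985 tabcorner floor 35.323571098268694 tilt 0.1777722398038831
side9 444 [-0.09473943 -0.11321733 47.68653833] far 35.024353941646076 tabcorner floor 60.348722722832186 tilt 8.458402419441047
```

The depth plane fit shows a tilt of 8.46°, far corner height unchanged (35.6 → 35.0 mm) and the tab corner up. Now I'll lift it out.

servo_tool(
  motion=[0,0,3,0,0,0,0,0,0,3,0,0,0,0,0,0,3,0,0,0,0,0,0,3,0,0,0,0,0,0,3,0,0,0,0,0,0,4,0,0,0,0,0,0,4,0,0,0,0,0,0,0,0,0,0,0],
  newtons=60,
)

```text
time_s: 13.02
ee_pos: [523.0, -39.8, 134.6]
ee_rot: [171.9, -1.3, -53.7]
force: [-0.7, 0.6, -0.6]
gripper_width: 8.9
```

```bash
cat > tr.py <<'E'
from workcell import grab_frame,sensors
from h import *
import sys
def fit(f,c0,yaw):
    a=np.radians(yaw);Rm=np.array([[np.cos(a),-np.sin(a)],[np.sin(a),np.cos(a)]])
    P,u,v=cloud(f);q=(P[:,:2]-c0)@Rm; im=f["image"][v,u].astype(int)
    m=(abs(q[:,0])<40)&(abs(q[:,1])<58)&(P[:,2]>25)&(P[:,2]<230)&(im.min(1)>130)
    X=P[m];A=np.c_[q[m],np.ones(m.sum())]
    for _ in range(8):
        c=np.linalg.lstsq(A,X[:,2],rcond=None)[0];r=abs(X[:,2]-A@c);k=r<max(3,np.median(r)*2);X=X[k];A=A[k]
    print(len(X),c.round(3),"far",c@[50,70,1],"tilt",np.degrees(np.hypot(c[0],c[1])),"world slope",(Rm@c[:2]).round(3))
E
python3 - <<'E'
from tr import *
f=grab_frame("side"); np.savez("side10.npz",**f); crop(f,200,90,130,140,5,"pics/s10.png")
print(sensors.state()["ee_pos"],sensors.state()["ee_rot"],sensors.state()["force"])
fit(f,[602,33],-8.7)
E
```

```text
[522.70136187 -39.80715629 134.14225813] [171.87029007  -1.27748664 -53.71020574] [ 0.57957906 -0.02908259 -1.28286002]
476 [-0.087 -0.123 70.992] far 58.051385682815564 tilt 8.618954966610701 world slope [-0.105 -0.108]
```

View pics/s10.png

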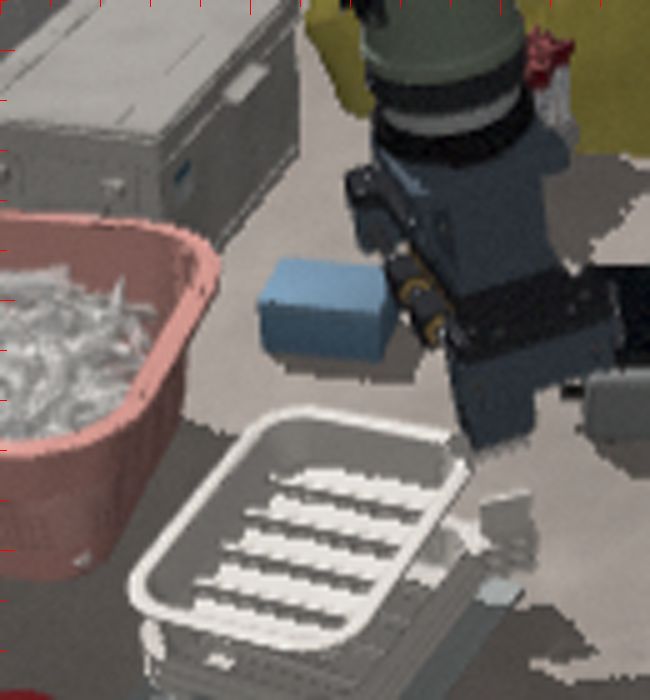

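The tray is free: far corner at about 58 mm, slope still (-0.105,-0.108), visible gap to the stack at about (265,210). I'll level it while raising.

servo_tool(
  motion=[0,0,5,0.0104,-0.0104,0,0,0,0,6,0.0104,-0.0104,0,0,0,0,6,0.0104,-0.0104,0,0,0,0,6,0.0104,-0.0104,0,0,0,0,6,0.0104,-0.0104,0,0,0,0,6,0.0104,-0.0104,0,0,0,0,6,0.0104,-0.0104,0,0,0,0,6,0.0104,-0.0104,0,0,0,0,6,0.0104,-0.0104,0,0,0,0,4,0.0104,-0.0104,0,0],
)

```text
time_s: 13.9
ee_pos: [522.4, -40.0, 191.4]
ee_rot: [-179.8, 0.0, -53.8]
force: [-0.8, 0.1, -0.6]
gripper_width: 9.0
```

servo_tool(
  motion=[-4,-10,3,0,0,0,0,-8,-20,0,0,0,0,0,-9,-22,0,0,0,0,0,-9,-22,0,0,0,0,0,-9,-22,0,0,0,0,0,-9,-22,0,0,0,0,0,-9,-22,0,0,0,0,0,-9,-22,0,0,0,0,0,-8,-20,0,0,0,0,0,-4,-10,0,0,0,0,0],
)

```text
time_s: 14.73
ee_pos: [442.8, -234.3, 193.5]
ee_rot: [-179.9, 0.0, -53.9]
force: [-0.2, -0.5, -0.1]
gripper_width: 8.7
```

Run:
```python
from tr import *
f=grab_frame("side"); np.savez("side11.npz",**f); crop(f,210,20,190,190,4,"pics/s11.png")
p=sensors.state()["ee_pos"];print(p,sensors.state()["ee_rot"],sensors.state()["force"])
fit(f,[p[0]+81,p[1]+77],-8.7)
```

```text
[ 442.75913315 -234.9445038   193.44468687] [-1.79969474e+02  1.30747847e-02 -5.39488548e+01] [-0.07704677 -1.0935816  -1.14850673]
170 [1.00000e-03 4.00000e-03 1.46433e+02] far 146.7972021866016 tilt 0.2629718540047469 world slope [0.002 0.004]
```

View pics/s11.png

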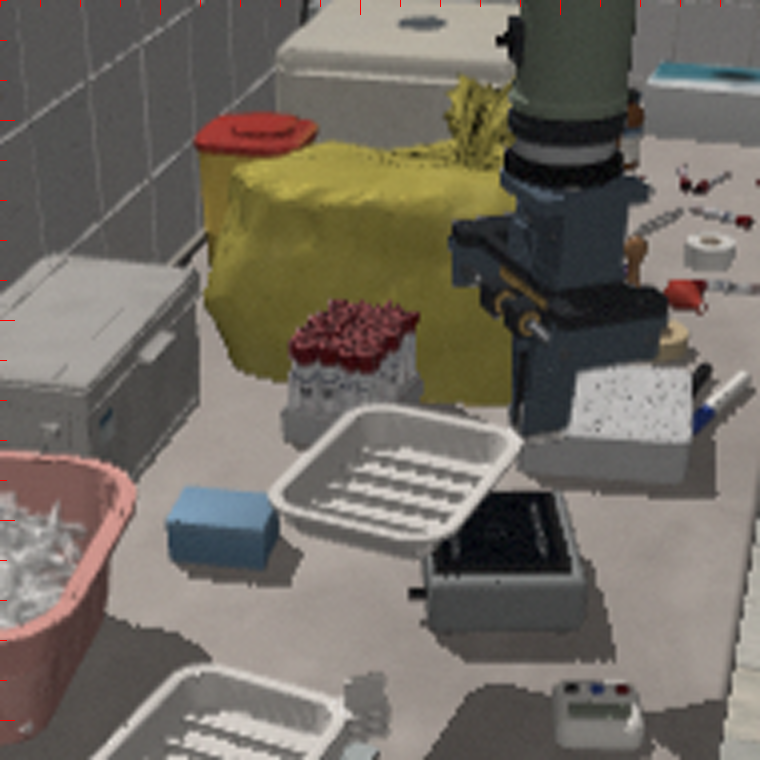

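The tray is level (0.3°). I'll carry on over the window.

servo_tool(
  motion=[-4,-10,0,0,0,0,0,-7,-20,0,0,0,0,0,-8,-22,0,0,0,0,0,-8,-22,0,0,0,0,0,-8,-22,0,0,0,0,0,-7,-20,0,0,0,0,0,-4,-12,0,0,0,0,0,-2,-4,0,0,0,0,0,0,0,0,0,0,0,0,0,0,0,0,0,0,0],
)

```text
time_s: 15.62
ee_pos: [396.4, -363.1, 193.3]
ee_rot: [-179.9, 0.1, -53.8]
force: [1.0, 0.6, -0.4]
gripper_width: 8.8
```

servo_tool(
  motion=[0,0,-4,0,0,0,0,0,0,-6,0,0,0,0,0,0,-8,0,0,0,0,0,0,-8,0,0,0,0,0,0,-6,0,0,0,0,0,0,-3,0,0,0,0,0,0,-1,0,0,0,0,0,0,0,0,0,0,0,0,0,0,0,0,0,0,0,0,0,0,0,0,0],
)

```text
time_s: 16.45
ee_pos: [396.4, -364.2, 157.8]
ee_rot: [-179.9, 0.0, -53.8]
force: [0.0, -0.1, -0.7]
gripper_width: 8.7
```

Run:
```python
from tr import *
f=grab_frame("side"); np.savez("side12.npz",**f); crop(f,250,60,150,150,5,"pics/s12.png")
g=grab_frame("top"); np.savez("top12.npz",**g); cv2.imwrite("pics/t12.png",g["image"][:,:,::-1])
p=sensors.state()["ee_pos"];print(p,sensors.state()["ee_rot"],sensors.state()["force"])
fit(f,[p[0]+81,p[1]+77],-8.7)
# forceps recheck + rim centre from side depth
P,u,v=cloud(f);im=f["image"][v,u].astype(int)
m=(abs(P[:,0]-475)<110)&(abs(P[:,1]+290)<120)&(abs(P[:,2]-(p[2]-48.6+26))<5)&(im.min(1)>110)
print(m.sum(),cv2.minAreaRect(P[m,:2].astype(np.float32)))
```

```text
[ 396.34657613 -364.18186505  157.85252911] [-1.79876846e+02  7.49415541e-03 -5.38047804e+01] [ 0.10583722 -0.07436958 -0.76434693]
115 [1.00000e-03 1.60000e-02 1.11445e+02] far 112.66533783460531 tilt 0.9447067759210437 world slope [0.004 0.016]
339 ((465.53875732421875, -289.54364013671875), (185.16534423828125, 154.42959594726562), 81.15414428710938)
```

View pics/s12.png

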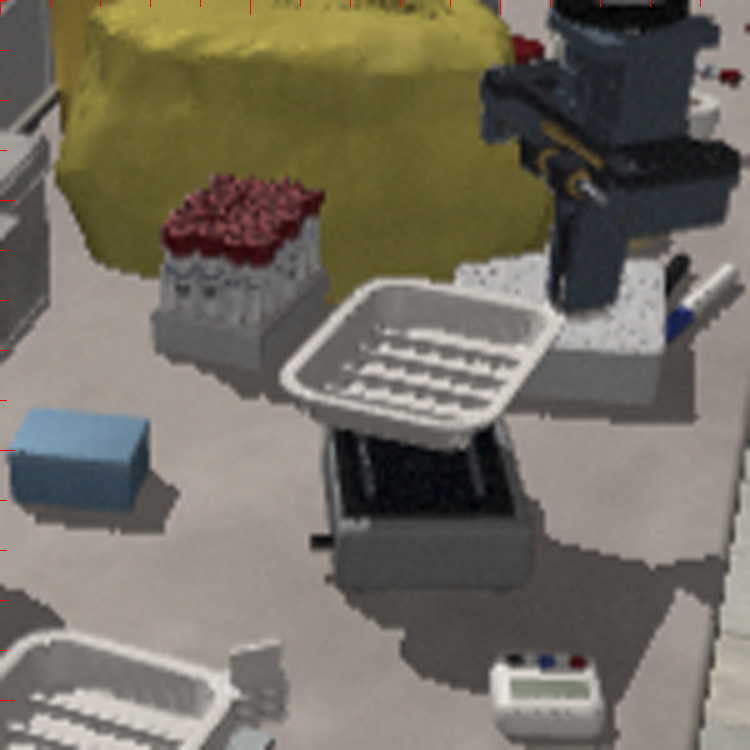

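View pics/t12.png

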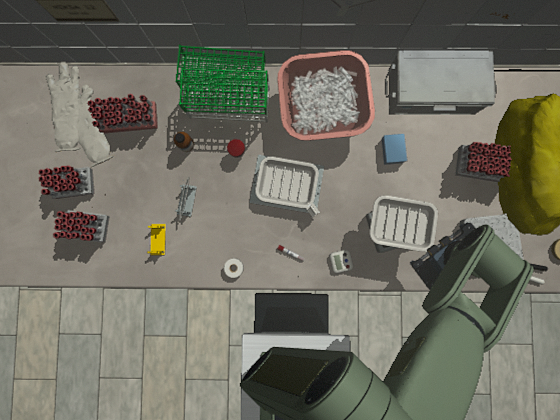

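Top view: the tray hangs over the reader with its rim around (404,222), the forceps are on the rest at (187,200), and the bystanders look unmoved. I'll check the centring from the top view.

Run:
```python
from h import *
g=load("top12.npz")
P,u,v=cloud(g);im=g["image"][v,u].astype(int)
m=(u>362)&(u<445)&(v>188)&(v<258)&(im.min(1)>140)&(P[:,2]>100)&(P[:,2]<145)
k=np.zeros(g["depth"].shape,np.uint8);k[v[m],u[m]]=255
n,l,st,ce=cv2.connectedComponentsWithStats(k);i=1+st[1:,4].argmax();print(st[i])
vv,uu=np.nonzero(l==i)
q=np.array([onz(g,a,b,135)[:2] for a,b in zip(uu,vv)],np.float32)
print("rim",cv2.minAreaRect(q))
t=load("top0.npz")
print(abs(g["image"][225:275,210:360].astype(int)-t["image"][225:275,210:360]).mean())
crop(g,355,180,100,80,7,"pics/tz12.png")
```

```text
[ 370  196   68   56 2044]
rim ((478.53515625, -286.3501281738281), (173.73707580566406, 133.6316375732422), 81.00204467773438)
7.714933333333334
```

View pics/tz12.png

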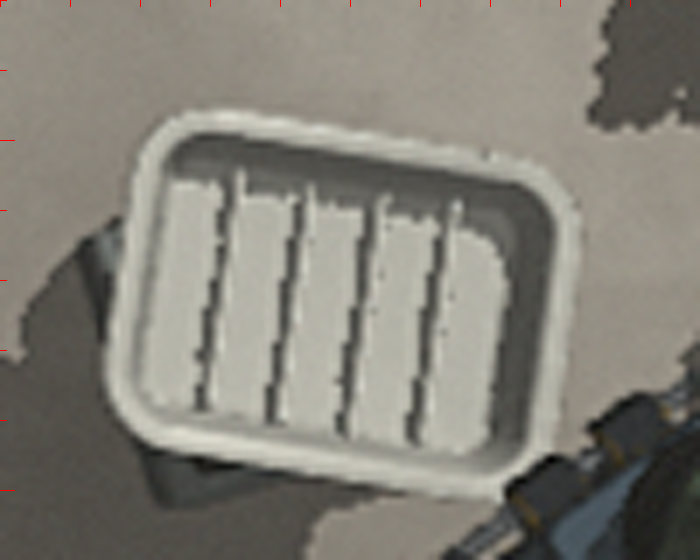

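The rim centre is (478.5, -286.4), its size matches, and it is about 4 mm off. I'll trim that and settle.

servo_tool(
  motion=[-1,-2,-2,0,0,0,0,-1,-2,-2,0,0,0,0,0,0,0,0,0,0,0,0,0,0,0,0,0,0,0,0,0,0,0,0,0,0,0,0,0,0,0,0,0,0,0,0,0,0,0,0,0,0,0,0,0,0],
)

```text
time_s: 17.22
ee_pos: [394.2, -368.0, 153.5]
ee_rot: [-179.9, 0.0, -53.8]
force: [0.0, -1.2, -0.4]
gripper_width: 8.3
```

Run:
```python
from workcell import env,sensors
s=sensors.state();print(s["ee_pos"],abs(s["qvel"]).max(),s["force"],s["gripper_width"])
env.job_done()
```

```text
[ 394.23003335 -367.9749352   153.51978555] 0.10713206647124643 [ 0.03143604 -1.17077136 -0.44548037] 8.254043137160943
the job is handed in; nothing more can be done
```

The job is done and handed in at about 17 s; the hand-in gives no verdict, so these are my own checks.

- **Forceps:** They were laid across both saddles of the grey rest and released. The side view put their centre within about 1 mm of the rest point, with the angle matching to about 0.2°. They were still on the rest in the last top view.
- **Peel:** I gripped the rib of the tab and raised that corner about 28 mm with an 8.5° tilt. The far corner stayed down (35.6 mm before, 35.0 mm after, measured at the tray floor). Then I lifted the tray out and levelled it.
- **Final hold:** The tray is held by the tab about 50 mm above the glass, within 1° of level. The arm was still at hand-in (joint speeds up to 0.1°/s). The rim centre was about 4 mm off the window centre; I trimmed that out but did not photograph it again.
- **Things that disagreed:**
    - The side-view depth put the rim centre about 12 mm from the top-view value; I used the top view, because its rim size matched the tray.
    - The finger opening crept from 9.1 to 8.3 mm under the 60 N grip, with no slip seen in the pictures.
- **Bystanders:** They looked unmoved in the last top view. I checked this by eye only: the pixel comparison I ran was inconclusive, as I made no allowance for the changed shadows.

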